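# Load a seal ring into the lapping machine's carrier

## Robot

A 7-joint arm with a two-finger parallel gripper is mounted at the origin on a cart in front of the work surface, level with it; the furniture and walls round the work are solid. World frame = base frame: x ahead of the robot, y to its left, z up, the work surface at z = 0. Lengths are in m, angles in rad, forces in N, time in s.
With the tool pointing down it reaches from about 0.425 to 0.95 m from the base axis. Payload 4.7 kg.
Tool frame: the origin (TCP) lies on the centre line of the jaws, within the pads' length; the fingertips stand robot.nose_length ahead of it and the grasp point (between the pads) lies 8 mm behind it (robot.nose_length is the distance from the TCP to the fingertips, in m); z points along the fingers, y is the line along which they close (so a half turn about z gives the same grasp; the last joint's range is limited). The gripper opens to 85 mm and grips with 20 to 120 N. Pads are 22 mm wide; open, the fingers measure 114 mm over their backs; the gripper's body (76 mm by 85 mm) begins 54 mm behind the grasp point. The pads swing forward as they close: fully open they stand 13 mm farther back than shut.
Start: joints at [1.256, 0.469, -0.049, 1.532, 0.024, 1.141, -0.082], TCP at [0.19, -0.648, 0.242] pointing down, gripper open.
Joint ranges: [-2.59, 2.59], [-0.33, 1.99], [-1.39, 1.29], [0.1, 2.45], [-1.04, 4.18], [0.21, 1.99], [-2.66, 2.66]. Speed limits (rad/s): [2.57, 2.57, 3.14, 3.14, 3.14, 3.14, 3.14].

## Interface

Orientations are given as [roll, pitch, yaw] about the fixed x, y, z axes, in that order (R = Rz(yaw) Ry(pitch) Rx(roll)).
In Python, from plant import robot gives the robot as it stands. Calls block until the motion is done:
- robot.goto(position, orientation): joint-space move of the TCP to a pose.
- robot.move_straight(position, vel=0.15, attitude=None, contact_N=None): straight line of the TCP; attitude=None keeps the orientation; vel is the mean speed in m/s. With contact_N (N) it stops when the force on the tool has changed by that much, and returns True; else False.
- robot.move_joints(angles): joint-space move.
- robot.grip(opening, strength=None): opening from 0.0 (shut) to 1.0 (fully open); strength is the grip in N (None keeps the last); returns when the fingers have stopped.
- robot.sleep(seconds).
- robot.inverse_kinematics(position, orientation): joint angles nearest the present ones, or None.
- robot.sense(): the state.
- robot.grab_frame(name): name is "side" or "top"; returns a dict with "image" (384x512x3 uint8, red, green, blue), "range_z" (384x512 float32, m along the optical axis (not along the pixel's ray), 0 where there is no reading), "fx", "fy", "cx", "cy" (pixels), "dist_coeffs" ([k1, k2, p1, p2, k3] as OpenCV has them; the pictures are not rectified), "R" (3x3) and "t" (3): a world point X has camera coordinates R X + t. Camera axes: x right, y down, z forward; pixel columns grow to the right and rows downward; lengths in m; the calibration is good to about 2 mm. A picture is of the moment at which its call begins.
A pose or a line that the arm cannot do raises robot.IKError and nothing moves.
- robot.close_job(): hands the job in; it is judged then, once.
The state is a dict: "t": time; "joint_pos": joint angles; "joint_velocities": joint speeds; "effort": joint torques, N m; "tcp_pos": TCP position; "tcp_rot": TCP orientation; "wrist_force": force on the tool from outside, world axes, zero at the start; "torque": the same for the moment, N m; "opening": opening from 0.0 (shut) to 1.0 (fully open); "gripper_force": force on a finger pad.
Only numpy, scipy, OpenCV 4.12 (cv2) and the standard library are available. Lean on these libraries where they do the work, as an engineer would, in place of code of your own. Each camera call takes 0.05 s, during which the arm holds its last target. There are 200 camera calls.

## Task

Get the lapping machine ready to run: keeping the white ceramic seal ring down on the carrier plate, slide it about until it drops into the plate's round work hole and lies flat on the bottom, wherever the carrier happens to have stopped. Swing the roller arm fully home against the steel conditioning ring as well. Be gentle with the brittle ring, do not lift or tip it, and leave the wash bottle, the petri dish and the timer where they are.

Things in the scene. Friction and masses are not known exactly. Their poses are not given: they have to be found in the camera images.
- lap: Low white lapping machine, fixed, 370 x 370 mm, housing 58 mm high; origin on the worktop under the carrier's centre. x points from its dark control panel to its back, y to its left, z up. On its dark platen stands a steel conditioning ring (inner diameter 228, outer 260 mm, top 96 mm above the worktop); the carrier plate lies inside that.
- plate_centre (a point): Centre of the flat, level, round grey carrier plate (220 mm across), on its upper face, 82 mm above the worktop; axes as the machine's. The plate is fixed. It has one round work hole: diameter 94, depth 6 mm, 1 mm chamfer, its centre 58 mm from this point in a direction that differs from run to run and is not given, but over 70 degrees away from that to the control panel.
- ring_centre (a point): Centre, half-way up, of the loose white ceramic seal ring: flat annulus, outer diameter 92, bore 50, height 16 mm, edges chamfered 1 mm. It starts flat on the carrier on the control panel's side, this point 8 mm above the carrier's face; in the work hole it is 2 mm above the face and the ring's top 10 mm above it.
- seal_ring: The same ring; origin in the middle of its underside. 0.18 to 0.37 kg, slides with about 1 to 3 N, for instance pushed by fingertips inside its bore. Brought over the hole within about 5 mm it tips in and drops; from then on the hole's wall stops it hard. The dark 16 mm spots on the carrier do not catch it.
- knob (a point): Centre, half-way up, of the upright black round knob (diameter 24, height 34 mm, top 152 mm above the worktop) in the middle of the aluminium roller arm. The arm (bars 99 to 109 mm above the worktop, yoke 150 mm long with two white rollers beneath) swings level about pivot, the knob on a circle of 165 mm radius. At home the knob is at x = 0, y = -162 mm in the machine's frame.
- pivot (a point): The roller arm's vertical hinge axis, on the post at the machine's back right corner, 104 mm above the worktop.
- roller_arm (a joint): Angle of the roller arm: 0 = home, rollers against the conditioning ring, a hard stop; it grows as the arm swings out to the right, anticlockwise seen from above (0.75 at most). The arm stays where it is left; about 1.5 N at the knob moves it.
- wash_bottle: White wash bottle, 66 x 119 x 209 mm, standing on the worktop left of the machine; origin under its middle. Leave it alone.
- petri_dish: Petri dish, 70 mm in diameter, 15 mm high, lying on the worktop right of the machine near its front; origin under its middle. Leave it alone.
- timer: Small bench timer, 66 x 66 x 20 mm, lying on the worktop left of the machine near its front; origin under its middle. Leave it alone.

How it is judged:
At the end, for the whole second after the job is handed in: The seal ring lies in the work hole, flat on its bottom: its centre 0 to 3.5 mm above the carrier's face and 53 to 63 mm from the carrier's centre, tilted less than 0.03 rad, at rest; the roller arm stands less than 0.05 rad from home (z of ring_centre in the frame of plate_centre between 0 and 0.0035 m and horizontal distance between ring_centre and plate_centre between 0.053 and 0.063 m and angle between ring_centre's own z axis and vertical below 0.03 rad and linear speed of seal_ring below 0.01 m/s and value of joint roller_arm below 0.05 rad); the robot touches nothing.
It fails at once if the seal ring was lifted more than 10 mm off the carrier (z of ring_centre in the frame of plate_centre above 0.018 m).
It fails at once if the seal ring was tipped more than 0.4 rad (angle between ring_centre's own z axis and vertical above 0.4 rad).
It fails at once if the fingers pressed on the brittle seal ring with more than 50 N (contact force between the fingers and seal_ring above 50 N).
It fails at once if the wash bottle, the petri dish or the timer was moved more than 30 mm (distance of any of wash_bottle, petri_dish, timer from where it was at the start of the episode above 0.03 m).
It also fails if it takes over 54 s, if anything falls off the work surface, if the arm or the gripper's body presses on something with over 40 N, if the wrist force passes 120 N, or if a joint passes its speed limit or range.

## Working session

There is one attempt and no reset: what is moved stays moved. The work goes in short steps, each a Python script; the robot and the scene stay as the last script left them, time stands still between calls to the robot, and variables do not carry over. Pictures are saved under pics/ and viewed, at most 10 in all, crops included, and the job is handed in when it is done.

```bash
mkdir -p pics; ls; python3 - <<'E'
from plant import robot
import cv2,numpy as np
print(robot.nose_length, robot.sense())
for n in("top","side"):
    f=robot.grab_frame(n); cv2.imwrite(f"pics/{n}0.png",f["image"][:,:,::-1])
    np.savez(f"{n}0.npz",**{k:np.array(v) for k,v in f.items()})
    print(n,f["fx"],f["dist_coeffs"],-f["R"].T@f["t"],f["R"])
E
```

```text
pics
0.011 {'t': 0.0, 'joint_pos': array([ 1.25612292,  0.46946087, -0.04860109,  1.53369828,  0.02411384,
        1.141006  , -0.08229824]), 'joint_velocities': array([-0.00110727, -0.00156227, -0.00116115,  0.00226996, -0.00087265,
       -0.00050939, -0.00066782]), 'effort': array([-1.60614891e-04, -5.10304821e+01, -4.71496931e-02, -2.37708807e+01,
        1.04662040e-02,  7.51927349e-03,  4.36134457e-06]), 'tcp_pos': array([ 0.1901328 , -0.64707681,  0.24124649]), 'tcp_rot': array([-3.13960815e+00,  8.33054399e-05,  2.85818232e-01]), 'wrist_force': array([0.29034164, 1.13571453, 0.48115917]), 'torque': array([-0.00429182, -0.01050266,  0.02832825]), 'gripper_force': 0.0, 'opening': 1.0012405388183236}
top 385.7675289915286 [-0.09173895  0.          0.          0.          0.        ] [0.45715969 0.06582961 1.12135232] [[-0.01505432 -0.99951821  0.02714257]
 [-0.99453771  0.01216417 -0.10366666]
 [ 0.10328655 -0.02855494 -0.99424167]]
side 384.2873146226061 [-0.09673081  0.          0.          0.          0.        ] [0.15996757 0.90123614 0.61809924] [[-0.91326604 -0.40719853  0.01159757]
 [-0.2050413   0.434894   -0.87682682]
 [ 0.35199887 -0.80315414 -0.48066644]]
```

View pics/top0.png

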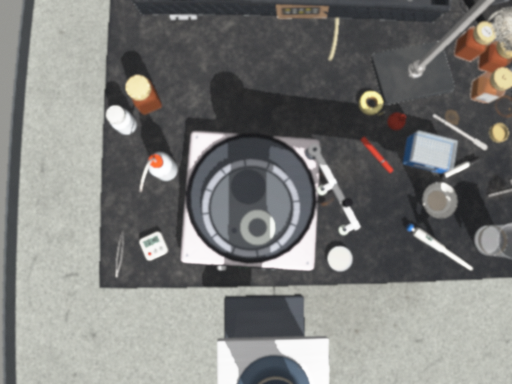

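View pics/side0.png

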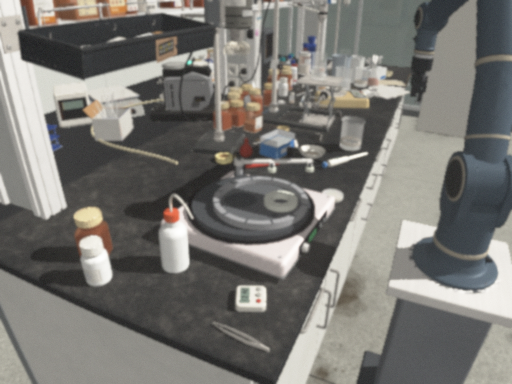

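The top view shows the lap centred near (251,198), the white ring near (258,227) and a dark disc near (248,185) that may be the work hole. The roller arm runs from (313,150) to (350,228). I'll zoom in on it.

```bash
python3 - <<'E'
import cv2,numpy as np
i=cv2.imread("pics/top0.png")[125:275,170:370]
i=np.clip(i.astype(float)*1.3,0,255).astype(np.uint8)
cv2.imwrite("pics/c1.png",cv2.resize(i,(800,600),interpolation=cv2.INTER_CUBIC))
d=dict(np.load("top0.npz"))
z=d["range_z"]; v,u=np.mgrid[0:384,0:512]
K=np.array([[d["fx"],0,d["cx"]],[0,d["fy"],d["cy"]],[0,0,1]])
n=cv2.undistortPoints(np.dstack([u,v]).reshape(-1,1,2).astype(float),K,d["dist_coeffs"]).reshape(384,512,2)
P=(np.dstack([n*z[...,None],z])-d["t"])@d["R"]
h=P[...,2]; im=np.clip((h[125:275,170:370]-.04)/.12*255,0,255).astype(np.uint8)
cv2.imwrite("pics/h1.png",cv2.resize(cv2.applyColorMap(im,cv2.COLORMAP_JET),(800,600),interpolation=cv2.INTER_NEAREST))
for r in range(150,250,8): print(r,(h[r,190:320:5]*1000).astype(int))
E
```

```text
150 [ 53  59  58  53  64  78  75  74  74  76  75  77  77  73  77  75  76  75
  74  73  61  67  58  55 109 118]
158 [ 56  62  66  61  75  77  71  78  75  76  74  78  78  74  75  74  77  75
  76  77  78  72  61  52  63 107]
166 [53 70 76 74 75 76 78 96 94 96 93 75 75 75 85 95 92 96 74 79 76 76 73 60
 60 55]
174 [  58   61   77   71   74   75   96   83   83   83   74   77   76   79
   76   85   80   74   96   92   79   77   77   72   69 1121]
182 [59 75 78 77 98 99 80 80 82 76 75 74 75 76 76 75 80 83 78 88 95 76 78 77
 60 53]
190 [ 61  72  74  74 100  85  83  85  79  74  74  75  77  78  76  77  78  82
  81  82  97  96  77  74  72  66]
198 [62 73 77 96 74 85 81 82 85 81 76 73 75 73 75 79 80 81 82 80 73 96 77 74
 73 66]
206 [60 70 75 97 77 80 80 78 81 82 80 80 83 81 80 82 80 79 81 80 82 94 75 75
 72 66]
214 [ 62  73  73  97  76  82  85  82  78  81  84  81  97  97  98 100  82  82
  83  82  78  94  75  79  59  57]
222 [  60   56   79   97   97   83   85   84   81 1121   83  100   80   84
   83   81   98   81   82   79   73   94   76   75   69   50]
230 [ 57  71  61  73 100  83  82  83  81  82  84  96  80  84  83  82  98  79
  82  79  97  77  76  60  57  -2]
238 [60 65 66 60 75 95 94 77 80 82 83 97 97 98 96 98 97 81 84 94 75 80 65 56
 58  0]
246 [57 58 56 59 62 57 80 97 97 77 77 82 81 81 80 76 97 97 94 74 60 62 55 57
 55  0]
```

View pics/c1.png

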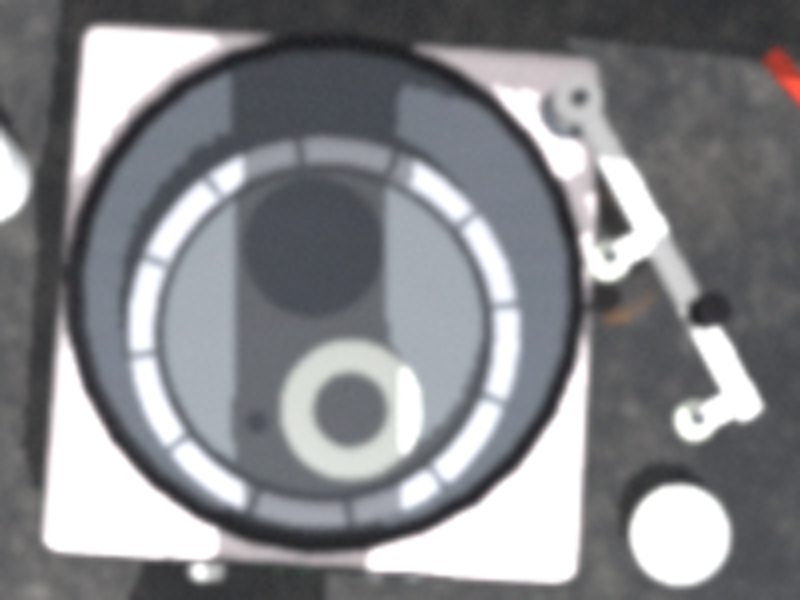

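View pics/h1.png

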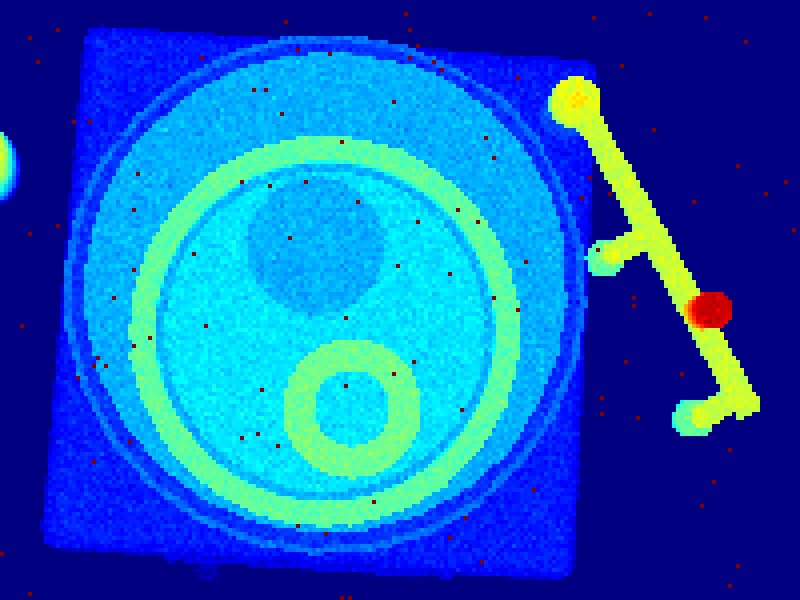

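The depth view settles it. The work hole is at crop (315,247), the ring at (351,409), the knob at (709,309) and the pivot at (577,100). I'll measure all of them metrically.

```bash
cat > m.py <<'E'
import cv2,numpy as np
def cloud(d):
    K=np.array([[d["fx"],0,d["cx"]],[0,d["fy"],d["cy"]],[0,0,1]])
    v,u=np.mgrid[0:384,0:512]
    n=cv2.undistortPoints(np.dstack([u,v]).reshape(-1,1,2).astype(float),K,np.array(d["dist_coeffs"])).reshape(384,512,2)
    z=d["range_z"]
    rays=np.dstack([n,np.ones((384,512))])@d["R"]
    P=rays*z[...,None]+(-d["R"].T@d["t"])
    return P,rays,-d["R"].T@d["t"]
def circ(mask,rays,C,zp,around=None):
    """outline of the biggest blob, cast on plane z=zp, min circle by least squares"""
    cs,_=cv2.findContours(mask.astype(np.uint8),cv2.RETR_EXTERNAL,cv2.CHAIN_APPROX_NONE)
    c=max(cs,key=cv2.contourArea)[:,0]
    r=rays[c[:,1],c[:,0]]; p=(C+r*((zp-C[2])/r[:,2])[:,None])[:,:2]
    for _ in range(3):
        s=np.linalg.lstsq(np.c_[2*p,np.ones(len(p))],(p**2).sum(1),rcond=None)[0]
        R=np.sqrt(s[2]+s[0]**2+s[1]**2); e=np.abs(np.hypot(*(p-s[:2]).T)-R); p=p[e<max(2*np.median(e),.0015)]
    return s[:2],R
def med(h): return cv2.medianBlur(h.astype(np.float32),3)
E
python3 - <<'E'
from m import *
d=dict(np.load("top0.npz")); P,rays,C=cloud(d); h=med(P[...,2])
v,u=np.mgrid[0:384,0:512]
disc=lambda x,y,r:np.hypot(u-x,v-y)<r
cond=(h>.090)&(h<.105)&disc(252,208,56)
fill=np.zeros(h.shape,np.uint8)
cs,_=cv2.findContours(cond.astype(np.uint8),cv2.RETR_EXTERNAL,2); cv2.drawContours(fill,cs,-1,1,-1)
c,R=circ(fill,rays,C,.096); print("cond",c,R)
rg,R=circ((h>.0895)&disc(258,227,20),rays,C,.098); print("ring",rg,R)
ho,R=circ((h<.0785)&disc(249,187,20)&disc(250,191,200),rays,C,.082); print("hole",ho,R, "dist",np.hypot(*(ho-c)), "ring-dist",np.hypot(*(rg-c)))
for n,x,y,lo,zp,r in(("knob",347,202,.135,.152,9),("pivot",314,150,.112,.118,9)):
    m=(h>lo)&disc(x,y,r); q,R=circ(m,rays,C,np.median(h[m])); print(n,q,R,np.median(h[m]))
    if n=="knob":k=q
print("kn-piv",np.hypot(*(k-q)), "piv-c",q-c)
# yaw: |home-pivot|=165 with home=c+Rot(0,-.162): use housing edges
m=((h>.045)&(h<.07)&disc(252,200,100)).astype(np.uint8)
cs,_=cv2.findContours(m,cv2.RETR_EXTERNAL,1); cc=np.vstack(cs)[:,0]
r=rays[cc[:,1],cc[:,0]];p=(C+r*((.058-C[2])/r[:,2])[:,None])[:,:2].astype(np.float32)
print(cv2.minAreaRect(p))
d=P[(h>.01)&(h<.02)&disc(340,259,15)]; print("petri",np.median(d,0))
E
```

```text
cond [0.52174776 0.05885555] 0.12887064098915108
ring [0.46876875 0.04194454] 0.044686373011375895
hole [0.57931577 0.06449582] 0.04547132460840345 dist 0.05784364683316457 ring-dist 0.055612573349346994
knob [ 0.52681862 -0.18731231] 0.011688472074371556 0.1506745
pivot [ 0.67431192 -0.1093683 ] 0.009498934061683603 0.11308091
kn-piv 0.16682188840498868 piv-c [ 0.15256416 -0.16822385]
((0.5436326861381531, 0.08776518702507019), (0.4343305826187134, 0.3762739598751068), 87.17724609375)
petri [ 0.37518331 -0.19336871  0.01516246]
```

```bash
python3 - <<'E'
from plant import robot
import numpy as np
piv=np.array([.6743,-.1094]); kn=np.array([.5268,-.1873]); pi=np.pi
o=[pi,0,.25]
r=np.hypot(*(kn-piv)); a0=np.arctan2(*(kn-piv)[::-1])
robot.goto([*kn,.26],o); robot.grip(.5)
robot.move_straight([*kn,.180],vel=.15)
print("down",robot.move_straight([*kn,.132],vel=.06,contact_N=6))
c=False
for i in range(1,20):
    a=a0-.04*i; p=piv+r*np.array([np.cos(a),np.sin(a)])
    c=robot.move_straight([*p,.132],vel=.05,contact_N=7)
    if c: break
s=robot.sense(); print(c,i,s["tcp_pos"],s["wrist_force"],s["t"],s["opening"])
E
```

```text
down False
True 15 [ 0.50796835 -0.09421902  0.1316628 ] [ 0.87386199 -2.15283974  1.74418501] 8.45 0.5017168367567527
```

```bash
python3 - <<'E'
from plant import robot
from m import *
pi=np.pi
p=robot.sense()["tcp_pos"]
robot.move_straight([p[0],p[1]-.008,.132],vel=.05)
robot.move_straight([p[0],p[1]-.008,.2],vel=.15)
robot.grip(0)
rg=np.array([.4688,.0419]); ho=np.array([.5793,.0645]); d=(ho-rg)/np.hypot(*(ho-rg))
robot.goto([*rg,.2],[pi,0,np.arctan2(d[1],d[0])])
f=robot.grab_frame("top"); P,rays,C=cloud(f); h=med(P[...,2]); v,u=np.mgrid[0:384,0:512]
m=(h>.135)&(h<.16)&(np.abs(P[...,0]-.514)<.03)&(np.abs(P[...,1]+.1)<.04)
print("knob",circ(m,rays,C,.152) if m.sum()>20 else m.sum())
cv2.imwrite("pics/k1.png",cv2.resize(f["image"][125:275,170:370,::-1],(800,600),interpolation=cv2.INTER_CUBIC))
print(robot.sense()["t"])
E
```

```text
knob (array([ 0.50806186, -0.09876968]), np.float64(0.011251558230156437))
10.5417
```

View pics/k1.png

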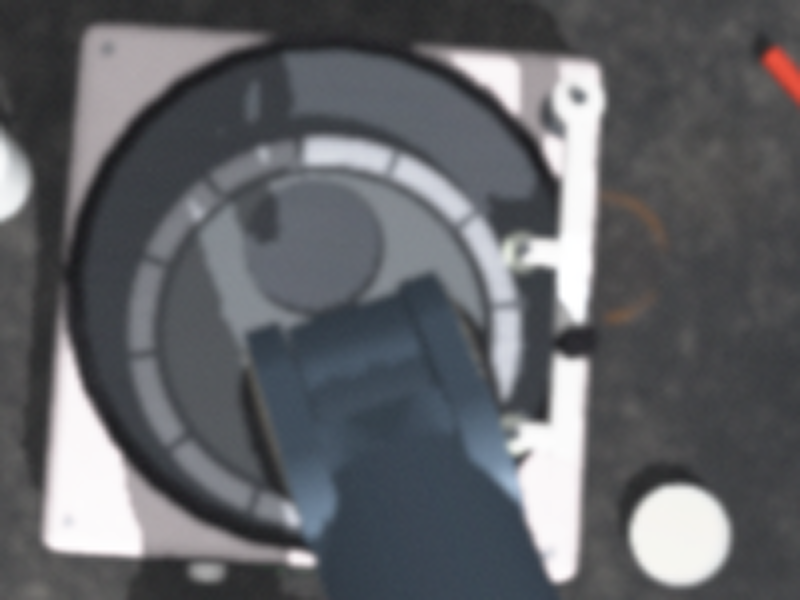

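The picture shows the roller arm parallel to the machine's edge and both rollers on the conditioning ring, with the knob at (577,341), so it is home. Next I'll slide the ring.

```bash
python3 - <<'E'
from plant import robot
import numpy as np
rg=np.array([.4688,.0419]); ho=np.array([.5793,.0645]); d=(ho-rg)/np.hypot(*(ho-rg))
robot.move_straight([*rg,.13],vel=.1)
print("down",robot.move_straight([*rg,.097],vel=.04,contact_N=5))
z=.097
for q in (.02,.06,.095,.105,.110,.115,.120,.125,.130,.135):
    p=rg+d*q
    c=robot.move_straight([*p,z],vel=.03,contact_N=8)
    s=robot.sense(); print(q,c,(s["tcp_pos"][:2]-rg)@d,s["tcp_pos"][2],s["wrist_force"].round(1),round(s["t"],1))
    if c: break
E
```

```text
down False
0.02 False 0.019931166531767644 0.0969131048175191 [-1.1  0.3 -0.5] 13.2
0.06 False 0.06005447730244782 0.09707318825003855 [-1.4 -0.3 -0. ] 14.7
0.095 False 0.09508579604361095 0.09706579653319546 [-0.2  0.7 -0.7] 16.0
0.105 False 0.10576535284833526 0.09718033395350908 [-0.8 -0.6 -0. ] 16.5
0.11 False 0.11046070449170473 0.09707283453220078 [-0.1  0.5 -0.2] 16.8
0.115 False 0.11540606954662816 0.0970568993616172 [ 0.9 -0.6  0.4] 17.1
0.12 False 0.12053253109053955 0.09711678233465056 [ 0.1  0.6 -0.1] 17.4
0.125 False 0.1254443791881621 0.09708146105768466 [ 0.7 -0.5 -0.5] 17.7
0.13 False 0.12899389826502014 0.09665267599402838 [-3.5 -1.8  2. ] 18.1
0.135 True 0.12869885615151952 0.09571421509726386 [-1.1 -0.1  0.2] 18.3
```

```bash
python3 - <<'E'
from plant import robot
from m import *
rg=np.array([.4688,.0419]); ho=np.array([.5793,.0645]); d=(ho-rg)/np.hypot(*(ho-rg))
p=rg+d*.120
robot.move_straight([*p,.097],vel=.05)
robot.move_straight([*p,.2],vel=.15)
robot.goto([.5,-.2,.25],[np.pi,0,0.])
f=robot.grab_frame("top"); P,rays,C=cloud(f); h=med(P[...,2])
c=np.array([.5217,.0589])
m=(h>.0865)&(np.hypot(P[...,0]-ho[0],P[...,1]-ho[1])<.051)&(np.hypot(P[...,0]-c[0],P[...,1]-c[1])<.108)
q,R=circ(m,rays,C,.092); A=P[m&(np.hypot(P[...,0]-q[0],P[...,1]-q[1])<.043)]
A=A[A[:,2]<.11]; k=np.linalg.lstsq(np.c_[A[:,:2]-q,np.ones(len(A))],A[:,2],rcond=None)[0]
print("ring",q,R,"dist",np.hypot(*(q-c)),"plane",k,len(A),robot.sense()["t"])
cv2.imwrite("pics/r1.png",cv2.resize(f["image"][125:275,170:370,::-1],(800,600),interpolation=cv2.INTER_CUBIC))
E
```

```text
ring [0.58015327 0.06496383] 0.04479346593595151 dist 0.05876695650426969 plane [-0.00652412  0.00419929  0.09200189] 532 20.55
```

View pics/r1.png

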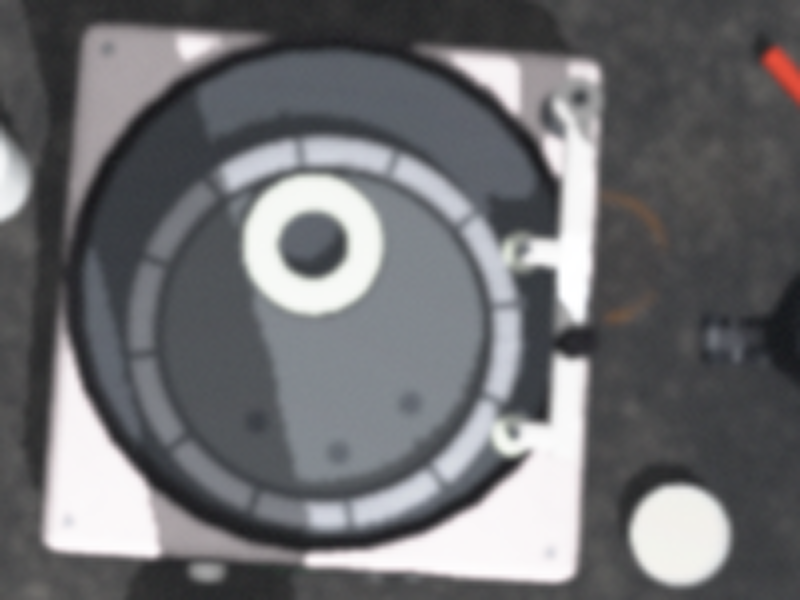

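The ring fills the hole: its centre is at (313,243), its top is 10 mm above the carrier and it lies flat. Both rollers are equally far from the conditioning ring's centre, so the arm is home, and the gripper is clear. I'll hand in.

```bash
python3 -c "
from plant import robot
print(robot.close_job())"
```

```text
the job is handed in; nothing more can be done
None
```

The job is handed in: by the last camera check, the seal ring lies flat in the work hole (top 10 mm above the carrier, centre 58.8 mm from the carrier's centre) and the roller arm is home against the conditioning ring; the bottle, dish and timer were not touched, and it took about 21 s.

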